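# Find the packed mini container and lock it in the steriliser tray

## Robot

A 6-joint arm with a two-finger parallel gripper is mounted at the origin on the work surface. World frame = base frame: x ahead of the robot, y to its left, z up, the work surface at z = 0. Lengths are in m, angles in rad, forces in N, time in s.
With the tool pointing down it reaches from about 0.425 to 0.925 m from the base axis. Payload 12.5 kg.
Tool frame: the origin (TCP) lies midway between the tips of the shut fingers; the grasp point (between the pads) lies 19 mm behind it; x points along the fingers, y is the direction in which the jaws open and shut, and the axes are right-handed (so a half turn about x gives the same grasp; the last joint's range is limited). The gripper opens to 85 mm and grips with 20 to 120 N. Pads are 22 mm wide; open, the fingers measure 114 mm over their backs; the gripper's body (76 mm by 85 mm) begins 54 mm behind the grasp point. The pads swing forward as they close: fully open they stand 13 mm farther back than shut.
Start: joints at [1.168, 0.491, 1.559, -0, 1.092, -0.106], TCP at [0.183, 0.598, 0.231] pointing down, gripper open.
Joint ranges: [-3.1, 3.1], [-0.84, 2.19], [0.05, 2.79], [-1.13, 4.28], [0.06, 2.93], [-2.69, 2.69]. Speed limits (rad/s): [2.22, 2.22, 2.79, 3.14, 3.14, 3.14].

## Interface

Orientations are given as a unit quaternion [w, x, y, z].
In Python, from bench import * gives the robot as it stands.
- The arm moves only by the shell command python3 -m jog 'ROWS'. ROWS is JSON, a list of rows, each a list of 7 numbers: the turn, a rotation vector about the tool's x, y, z in degrees, then the shift along the tool's x, y, z in mm, then the finger opening in mm, from 0 to 85.4. A call has 1 to 20 rows; each row is the pose to reach, as a shift and turn from the pose measured when the call began, along the tool's axes at that moment; what a row does not reach only later rows make up. A row lasts 1/8 s, in which the tool goes at most 62.5 mm and 10.7 degrees, less where a joint would pass 70% of its speed; a pose out of reach is approached as far as the arm can. A call with a gripper value outside its range is refused whole. The fingers move at their own pace and stop on an object; the grip force is fixed at half the most. Time passes only in rows, so rows that repeat a pose let the fingers close. It gives the time, the measured TCP pose, the force and the opening at its end, in the units of the state.
- get_state(): the state, without advancing time (a new reading comes with each control period).
- capture(name): name is "scene" or "side" or "wrist"; returns the picture (420x560x3 uint8, blue, green, red); there is no depth.
- camera_params(name): a dict with "fx", "fy", "cx", "cy" (pixels), "k1" (the pictures are not rectified: a ray, as slopes to the right and down, at radius r is drawn at 1 + k1 r^2 times it, then the intrinsics apply), "origin" and "orientation" of the camera in the world; the wrist camera has in their place "mount" (4x4, takes a point from camera to tool coordinates, whose origin is the TCP and whose axes are the tool frame's). Camera axes: x right, y up, looking along -z (the intrinsics and any distortion apply to the point x, -y, -z); pixel columns grow to the right and rows downward; lengths in m; the calibration is good to about 2 mm. A picture is of the moment at which its call begins: read the wrist's pose just before it. camera_params takes no time and is no camera call.
- finish_job(): hands the job in, once; it reports no verdict.
The state is a dict: "t": time; "qpos": joint angles; "qvel": joint speeds; "joint_efforts": joint torques, N m; "eef_pos": TCP position; "tcp_rot": TCP orientation; "wrist_force": force on the tool from outside, world axes, zero at the start; "wrist_torque": the same for the moment, N m; "opening": finger opening in m.
Only numpy, scipy, OpenCV 4.12 (cv2) and the standard library are available. Lean on these libraries where they do the work, as an engineer would, in place of code of your own. Each camera call takes 0.05 s, during which the arm holds its last target. There are 200 camera calls.

## Task

Three look-alike containers stand on the packing mat with their lid locks open, but only one is packed: find it by lifting to feel the weight, set it gently and level into the free middle bay of the steriliser tray and let go, then turn its lid lock clockwise until it clicks home past its detent. The two empty containers must end standing on the mat with their locks left open. Keep the containers level, do not drop them, and leave everything else on the table undisturbed.

Things in the scene. Friction and masses are not known exactly. Their poses are not given: they have to be found in the camera images.
- box_a_mid (a point): one of three look-alike mini sterilisation containers standing on the packing mat: aluminium tub with blue lid, closed box 130 (x) x 62 (y) x 52 (z) mm, flat sides; the point is its centre, 26 mm above its underside; x is its long axis, z up. One of the three is packed (0.58 to 0.83 kg in all), the other two are empty (0.24 to 0.34 kg); from outside they cannot be told apart, and any of them can be anywhere on the mat. The lid stays on.
- lock_a_grip (a point): grip of the lid lock of container a: a black bar 44 mm long (with a white line at the end that points to the marks), 12 mm thick, its top 23 mm above the lid; the point is on the lock's upright axis over the middle of the lid, 15 mm above the lid (67 mm above the container's underside); its x axis lies along the bar and turns with it.
- lock_a (a joint): turn of that lid lock, rad, growing clockwise seen from above: 0 = open (bar across the lid, white line at the red mark), 1.4 = locked stop (bar along the lid, line at the green mark). Starts at 0 to 0.3; light drag, then stiff from 0.8 (0.16 N m; let go there it springs back), crest of the detent at 1.12, then it clicks by itself to 1.4. On the bare table the torque can spin the container.
- box_b_mid (a point): one of three look-alike mini sterilisation containers standing on the packing mat: aluminium tub with blue lid, closed box 130 (x) x 62 (y) x 52 (z) mm, flat sides; the point is its centre, 26 mm above its underside; x is its long axis, z up. One of the three is packed (0.58 to 0.83 kg in all), the other two are empty (0.24 to 0.34 kg); from outside they cannot be told apart, and any of them can be anywhere on the mat. The lid stays on.
- lock_b_grip (a point): grip of the lid lock of container b: a black bar 44 mm long (with a white line at the end that points to the marks), 12 mm thick, its top 23 mm above the lid; the point is on the lock's upright axis over the middle of the lid, 15 mm above the lid (67 mm above the container's underside); its x axis lies along the bar and turns with it.
- lock_b (a joint): turn of that lid lock, rad, growing clockwise seen from above: 0 = open (bar across the lid, white line at the red mark), 1.4 = locked stop (bar along the lid, line at the green mark). Starts at 0 to 0.3; light drag, then stiff from 0.8 (0.16 N m; let go there it springs back), crest of the detent at 1.12, then it clicks by itself to 1.4. On the bare table the torque can spin the container.
- box_c_mid (a point): one of three look-alike mini sterilisation containers standing on the packing mat: aluminium tub with blue lid, closed box 130 (x) x 62 (y) x 52 (z) mm, flat sides; the point is its centre, 26 mm above its underside; x is its long axis, z up. One of the three is packed (0.58 to 0.83 kg in all), the other two are empty (0.24 to 0.34 kg); from outside they cannot be told apart, and any of them can be anywhere on the mat. The lid stays on.
- lock_c_grip (a point): grip of the lid lock of container c: a black bar 44 mm long (with a white line at the end that points to the marks), 12 mm thick, its top 23 mm above the lid; the point is on the lock's upright axis over the middle of the lid, 15 mm above the lid (67 mm above the container's underside); its x axis lies along the bar and turns with it.
- lock_c (a joint): turn of that lid lock, rad, growing clockwise seen from above: 0 = open (bar across the lid, white line at the red mark), 1.4 = locked stop (bar along the lid, line at the green mark). Starts at 0 to 0.3; light drag, then stiff from 0.8 (0.16 N m; let go there it springs back), crest of the detent at 1.12, then it clicks by itself to 1.4. On the bare table the torque can spin the container.
- mat: flat light-blue silicone packing mat, 280 (x) x 380 (y) mm, 1.5 mm thick, stuck to the white table (top at height 0); origin under its middle; it may lie left or right of the robot, turned up to 15 degrees. The three containers stand on it in a row along its y, about 130 mm apart, within 12 degrees of its x axis
- tray: stainless steriliser loading tray, 164 (x) x 326 (y) mm, floor 3 mm thick, on the other side of the robot from the mat, fixed to the table; three bays in a row along its y, 110 mm apart, the outer two taken, the middle one free. Origin under its middle, at table height; bays' long axes along x. Two wire handles at its y ends rise to 37 mm
- bay (a point): centre of the floor of the tray's free middle bay, 3 mm above the table; the bay takes a container lengthwise along x (either way round): inside 140 (x) x 72 (y) mm, between walls 3 mm thick and 12 mm high (their tops 15 mm above the table)
- done_1_mid (a point): packed and locked container (same kind, bar along the lid, small orange seal), in the tray's -y bay; its centre, 26 mm above its underside; its bar's top stands 78 mm above the table; leave it alone
- done_2_mid (a point): the same, in the tray's +y bay; leave it alone
- tape_mid (a point): roll of indicator tape lying flat on the mat, 54 mm across, 19 mm high; its centre; leave it alone
- forceps_mid (a point): steel forceps lying on the mat, 140 mm long, 26 mm wide, 8 mm high; its middle; leave it alone
- oil_mid (a point): white instrument-oil spray bottle standing on the table between mat and tray, towards the back, 42 mm across, 171 mm high; its centre, half-way up; leave it alone. Behind it, beyond 780 mm ahead and 530 mm to either side, stands fixed equipment up to 190 mm high
- bowl_mid (a point): small steel bowl behind the tray, 84 mm across, 35 mm high; its middle; leave it alone
- seals_mid (a point): orange box of seals behind the tray, 55 x 75 x 40 mm; its centre; leave it alone

How it is judged:
By the outcome, as a careful person would: the job done as asked, in the order asked, and still so for the second after the job is handed in, with the robot touching nothing.
It also fails if it takes over 72 s, if anything falls off the work surface, if the arm or the gripper's body presses on something with over 40 N, if the wrist force passes 120 N, or if a joint passes its speed limit or range.

## Working session

There is one attempt and no reset: what is moved stays moved. The work goes in short steps, Python scripts to look and compute and a shell command to move; the robot and the scene stay as the last step left them, time stands still between calls to the robot, and variables do not carry over. Pictures are saved under pics/ and viewed, about 8 in all and at most 12, crops included, and the job is handed in when it is done.

```bash
ls; mkdir -p pics
python3 - <<'E'
from bench import *
import cv2
s=get_state()
for k,v in s.items(): print(k,v)
for n in("scene","side","wrist"):
    print(n,camera_params(n)); cv2.imwrite(f"pics/{n}0.png",capture(n))
E
```

```text
pics
t 0.0
qpos [ 1.16835989e+00  4.91532462e-01  1.55949563e+00 -1.82049555e-05
  1.09166668e+00 -1.05580625e-01]
qvel [ 0.00120438  0.00040462  0.00043636  0.00141869 -0.00022062  0.00103658]
joint_efforts [ 5.22194805e-04 -6.18439293e+01 -2.61584544e+01 -9.46918158e-05
  4.18508338e-03  2.45526036e-05]
eef_pos [0.18269775 0.59744941 0.23072866]
tcp_rot [ 0.69923993  0.10418789  0.69942471 -0.10494507]
wrist_force [ 0.07303003  0.00073272 -0.57266038]
wrist_torque [ 0.00734473  0.03554796 -0.01012135]
opening 0.08548367901211623
scene {'fx': 386.4783854538067, 'fy': 386.4783854538067, 'cx': 278.1434746736493, 'cy': 211.6962358938724, 'k1': -0.09888396282604194, 'origin': array([1.38938883, 0.07123997, 0.60969073]), 'orientation': array([0.59117522, 0.33085803, 0.35709005, 0.64306416])}
side {'fx': 395.35549779359496, 'fy': 395.35549779359496, 'cx': 278.08283314275013, 'cy': 211.63294155943754, 'k1': -0.012331091332148046, 'origin': array([ 0.52160632, -0.72534387,  0.62841304]), 'orientation': array([ 0.89539344,  0.44245222, -0.0181271 , -0.04666936])}
wrist {'fx': 324.36734396232424, 'fy': 324.36734396232424, 'cx': 273.9944509077481, 'cy': 204.91540612062545, 'k1': 0.026563391377218352, 'mount': array([[ 4.10713088e-04,  2.69635422e-01, -9.62962393e-01,
        -1.43081622e-01],
       [ 9.99999682e-01,  5.46998996e-04,  5.79672961e-04,
         4.14608073e-04],
       [ 6.83039826e-04, -9.62962325e-01, -2.69635112e-01,
        -6.94642774e-02],
       [ 0.00000000e+00,  0.00000000e+00,  0.00000000e+00,
         1.00000000e+00]])}
```

Run:
```python
import cv2,numpy as np
a,b=[cv2.imread(f"pics/{n}0.png") for n in("scene","side")]
cv2.imwrite("pics/w.png",cv2.resize(cv2.imread("pics/wrist0.png"),(800,600)))
cv2.imwrite("pics/s.png",cv2.resize(a,(800,600)));cv2.imwrite("pics/d.png",cv2.resize(b,(800,600)))
```

```text
(no output)
```

View pics/s.png

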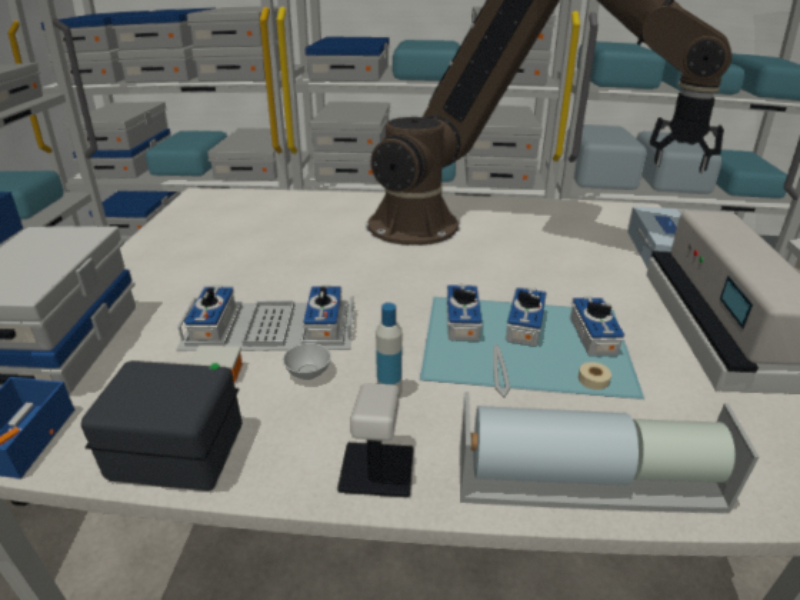

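View pics/d.png

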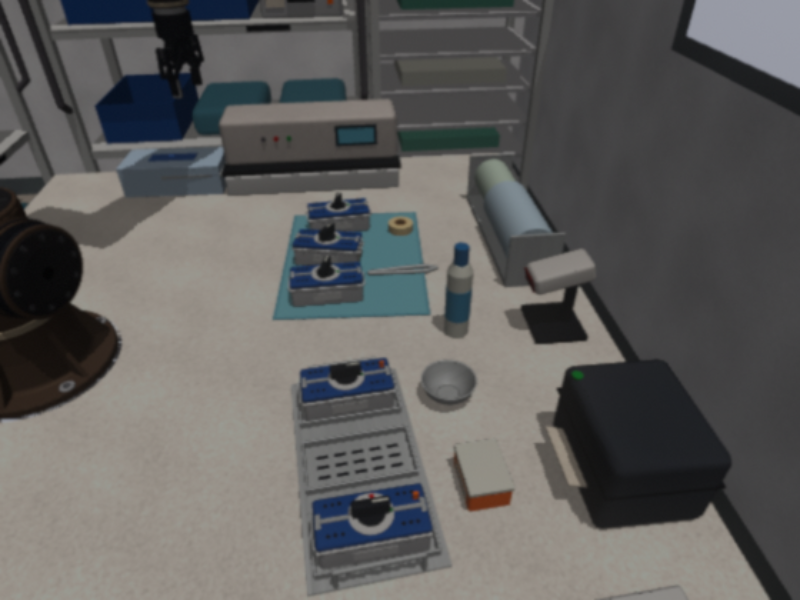

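View pics/w.png

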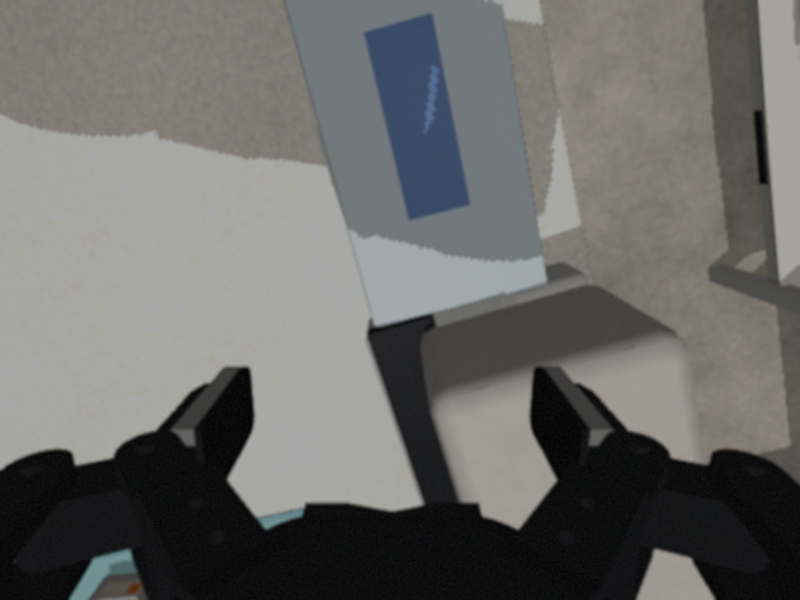

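Scene: the mat is on the robot's left with three containers, lids at about (464,300), (527,302) and (597,315). The tray is on the right, with its free bay at (268,323). Side view: containers at (327,275), (328,240), (338,210), free bay at (360,460). The wrist view shows no target yet.

```bash
cat > h.py <<'E'
from bench import *
import cv2,numpy as np
from scipy.spatial.transform import Rotation as Ro
def RQ(q): return Ro.from_quat(np.r_[q[1:],q[0]])
def cam(n,s=None):
    p=camera_params(n)
    if n=="wrist":
        M=p["mount"];R=RQ(s["tcp_rot"]).as_matrix()
        return p,np.array(s["eef_pos"])+R@M[:3,3],R@M[:3,:3]
    return p,p["origin"],RQ(p["orientation"]).as_matrix()
def rays(c,px):
    p,o,R=c;px=np.atleast_2d(px).astype(float)
    d=(px-[p["cx"],p["cy"]])/[p["fx"],p["fy"]];u=d.copy()
    for _ in range(20): u=d/(1+p["k1"]*(u**2).sum(1,keepdims=True))
    return np.c_[u[:,0],-u[:,1],-np.ones(len(u))]@R.T
def onplane(c,px,z):
    r=rays(c,px);return c[1]+r*((z-c[1][2])/r[:,2])[:,None]
def proj(c,P):
    p,o,R=c;q=(np.atleast_2d(P)-o)@R;u=np.c_[q[:,0],-q[:,1]]/-q[:,2:]
    return u*(1+p["k1"]*(u**2).sum(1,keepdims=True))*[p["fx"],p["fy"]]+[p["cx"],p["cy"]]
def tri(obs):
    A=0;b=0
    for c,px in obs:
        d=rays(c,px)[0];d/=np.linalg.norm(d);M=np.eye(3)-np.outer(d,d);A=A+M;b=b+M@c[1]
    return np.linalg.solve(A,b)
def go(x,y,z,yaw=None,s=None):
    "rows needed for TCP xyz (m), tool down, jaw axis at yaw deg in world"
    s=s or get_state();R=RQ(s["tcp_rot"])
    j=R.as_matrix()[:,1];cur=np.degrees(np.arctan2(j[1],j[0]))
    if yaw is None: yaw=cur
    yaw=cur+(yaw-cur+90)%180-90
    best=[]
    for k in(0,180,-180):
        a=np.radians(yaw+k);X=np.array([0,0,-1.]);Y=np.array([np.cos(a),np.sin(a),0]);T=Ro.from_matrix(np.c_[X,Y,np.cross(X,Y)])
        best.append((R.inv()*T).as_rotvec(degrees=True))
    b=min(best,key=np.linalg.norm)
    sh=R.inv().apply(np.array([x,y,z])-s["eef_pos"])*1000
    print("curyaw %.1f q6 %.2f"%(cur,s["qpos"][5]),"rot",b.round(1),"shift",sh.round(1),"xyz",np.round(s["eef_pos"],4))
def blobs(img,lo,hi,amin):
    m=cv2.inRange(cv2.cvtColor(img,cv2.COLOR_BGR2HSV),np.array(lo),np.array(hi))
    m=cv2.morphologyEx(m,cv2.MORPH_CLOSE,np.ones((5,5)))
    return [c[:,0] for c in cv2.findContours(m,cv2.RETR_EXTERNAL,cv2.CHAIN_APPROX_NONE)[0] if cv2.contourArea(c)>amin]
def rect(P):
    (c,wh,a)=cv2.minAreaRect((P[:,:2]*1000).astype(np.float32))
    if wh[0]<wh[1]: a+=90;wh=wh[::-1]
    return np.round(c,1),np.round(wh,1),round((a+90)%180-90,1)
E
python3 - <<'E'
from h import *
for n in("scene","side"):
    im=cv2.imread(f"pics/{n}0.png");c=cam(n)
    for b in blobs(im,(105,120,40),(125,255,255),150):
        P=onplane(c,b,.0535);r=rect(P)
        if .3<r[0][0]/1e3<.85 and abs(r[0][1])<500: print(n,"lid",b.mean(0).round(),*r)
    for b in blobs(im,(85,50,60),(100,200,255),1500):
        r=rect(onplane(c,b,.0015));print(n,"mat",b.mean(0).round(),*r)
# tray guess from bay in scene/side
print(onplane(cam("scene"),np.array([[268,323]])*.7,.003),onplane(cam("side"),np.array([[360,460]])*.7,.003))
E
```

```text
scene lid [417. 222.] [509.  375.6] [127.   60.1] 4.4
scene lid [370. 214.] [486.7 246.7] [129.8  58.2] -12.6
scene lid [147. 217.] [ 533.8 -361.1] [124.3  60.5] 4.6
scene lid [227. 214.] [ 511.5 -141.9] [128.6  58.5] 5.0
scene lid [323. 212.] [483.7 124.8] [130.2  57.5] 1.9
scene mat [365. 245.] [527.4 246.8] [376.1 275.8] 86.8
scene mat [443.  48.] [-3646.6  1658.3] [2930.8  665.2] -13.6
side lid [260. 362.] [ 522.1 -365.9] [126.9  61. ] 4.9
side lid [241. 267.] [ 500.7 -147.5] [125.3  62.3] 5.6
side lid [228. 193.] [470.9 120.6] [124.3  66.4] 0.9
side lid [229. 168.] [474.5 243.5] [125.8  68.2] -13.0
side lid [236. 147.] [497.8 368.7] [122.3  62.2] 5.2
side mat [244. 192.] [523.1 246.5] [377.1 277.6] 86.7
[[ 0.51116461 -0.25578767  0.003     ]] [[ 0.51344359 -0.25132816  0.003     ]]
```

Run:
```python
from h import *
go(.48,.245,.25,86.8); print(RQ(get_state()["tcp_rot"]).as_matrix().round(2))
```

```text
curyaw 73.0 q6 -0.11 rot [-13.8  -0.    0. ] shift [ -19.  -250.2  387.4] xyz [0.1827 0.5975 0.2309]
[[-0.    0.29  0.96]
 [-0.    0.96 -0.29]
 [-1.   -0.   -0.  ]]
```

```bash
python3 -m jog '[[-3,0,0,-5,-60,90,85],[-6,0,0,-10,-120,190,85],[-10,0,0,-15,-190,290,85],[-13.8,0,0,-19,-250,387,85],[-13.8,0,0,-19,-250,387,85],[-13.8,0,0,-19,-250,387,85],[-13.8,0,0,-19,-250,387,85],[-13.8,0,0,-19,-250,387,85],[-13.8,0,0,-19,-250,387,85],[-13.8,0,0,-19,-250,387,85]]'
cat > wr.py <<'E'
import sys
from h import *
s=get_state();im=capture("wrist");c=cam("wrist",s);cv2.imwrite(f"pics/{sys.argv[1]}.png",im)
print("t",s["t"],"xyz",np.round(s["eef_pos"],4),"Fz",s["wrist_force"].round(2))
for b in blobs(im,(105,110,40),(125,255,255),800): print("lid",b.mean(0).round(),*rect(onplane(c,b,.0535)),b.min(0),b.max(0))
E
python3 wr.py w1
python3 -m jog '[[0,0,0,0,0,40,85],[0,0,0,80,0,40,85],[0,0,0,80,0,40,85],[0,0,0,80,0,40,85]]'
python3 wr.py w2
```

```text
t: 1.4
eef_pos: [0.4791, 0.2458, 0.2499]
tcp_rot: [0.707, 0.019, 0.707, -0.02]
wrist_force: [-1.2, -0.5, -0.3]
opening: 0.0853
t 1.4 xyz [0.4791 0.2458 0.2499] Fz [-1.21 -0.5  -0.35]
lid [380. 188.] [498.1 361.6] [126.7  28.3] 5.3 [366 132] [398 248]
lid [416. 156.] [466.6 392.4] [70.  24.4] 5.3 [401 127] [426 193]
lid [136. 144.] [435.9 109. ] [57.1 24. ] 1.6 [122 119] [151 176]
lid [296. 176.] [477.1 266.4] [126.7  26.1] -12.8 [273 117] [315 235]
lid [179. 175.] [469.6 143.6] [126.9  28.4] 1.5 [155 116] [198 234]
lid [259. 170.] [469.4 233.6] [126.9  25.9] -12.9 [242 111] [282 230]
t: 1.95
eef_pos: [0.5178, 0.2446, 0.1688]
tcp_rot: [0.706, 0.018, 0.708, -0.019]
wrist_force: [-0.1, 0.2, 0.3]
opening: 0.0851
t 1.95 xyz [0.5178 0.2446 0.1688] Fz [-0.11  0.19  0.31]
lid [463. 213.] [534.8 398.8] [47.3 23.6] 5.1 [447 183] [477 239]
lid [106. 197.] [504.5 110.8] [59.9 24.1] 1.8 [ 86 159] [129 229]
lid [415. 165.] [498.4 361.2] [126.7  29.4] 5.5 [397  86] [438 245]
lid [465. 116.] [465.6 391.3] [67.1 26.6] 5.3 [443  79] [480 167]
lid [ 85. 101.] [435.1 108.9] [54.  24.4] 1.7 [64 67] [107 143]
lid [303. 145.] [477.5 266. ] [126.6  26.4] -13.1 [271  64] [330 227]
lid [145. 143.] [470.2 143.9] [126.6  29.5] 1.7 [108  62] [173 226]
lid [254. 137.] [470.1 233.6] [126.6  26.4] -12.9 [230  55] [285 220]
```

View pics/w1.png

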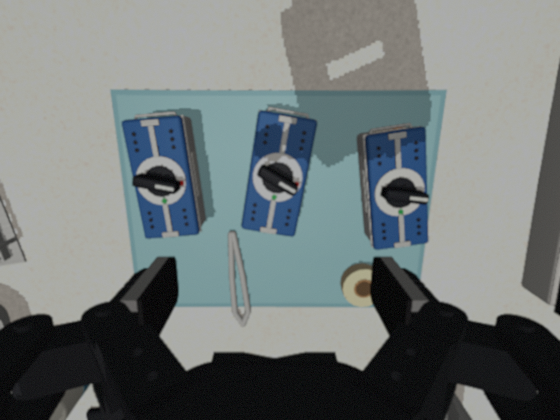

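Wrist view: three containers with lock centres at about (158,181), (278,178) and (401,192). The forceps are at (238,280) and the tape at (362,287). Lid positions agree between the two camera heights. Next I measure the ring centres and the tray.

```bash
python3 - <<'E'
from h import *
print("bottle",onplane(cam("scene"),np.array([[388,388]])*.7,0).round(3),onplane(cam("side"),np.array([[457,333]])*.7,0).round(3))
go(.49,-.255,.25,95)
E
python3 -m jog '[[0,0,0,-80,-40,-30,85],[2,0,0,-80,-100,-30,85],[4,0,0,-80,-220,-30,85],[6,0,0,-80,-350,-30,85],[6,0,0,-80,-470,-30,85],[6,0,0,-80,-510,-30,85],[6,0,0,-80,-510,-30,85],[6,0,0,-80,-510,-30,85],[6,0,0,-80,-510,-30,85],[6,0,0,-80,-510,-30,85],[6,0,0,-80,-510,-30,85],[6,0,0,-80,-510,-30,85]]'
python3 wr.py t1
python3 - <<'E'
from h import *
go(.49,-.255,.2,95)
E
```

```text
bottle [[ 0.681 -0.001  0.   ]] [[ 0.691 -0.005  0.   ]]
curyaw 86.9 q6 -1.19 rot [-8.1 -0.1  0. ] shift [ -79.5 -500.6   -1.7] xyz [0.5184 0.2447 0.1701]
t: 3.5
eef_pos: [0.4615, -0.2617, 0.2512]
tcp_rot: [0.705, 0.055, 0.705, -0.056]
wrist_force: [-0.5, 1.0, 0.3]
opening: 0.0852
t 3.5 xyz [ 0.4615 -0.2617  0.2512] Fz [-0.55  1.01  0.26]
lid [ 15. 279.] [ 525.4 -578.6] [105.9  40.1] 3.3 [  0 233] [ 42 320]
lid [209. 240.] [ 519.8 -346.7] [127.  28.] 4.8 [180 188] [233 293]
lid [387. 193.] [ 500.6 -144.4] [128.9  59.9] 5.7 [349 135] [421 257]
curyaw 81.0 q6 -2.05 rot [-14.   -0.    0.1] shift [51.1 11.2 27.1] xyz [ 0.4615 -0.2618  0.2511]
```

View pics/t1.png

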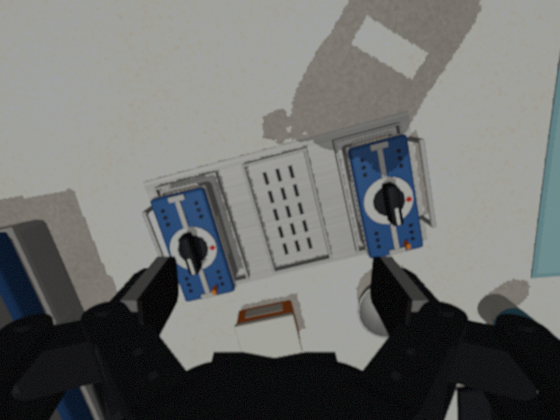

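Tray view: free bay corners at about (246,162), (303,148), (327,258), (275,270), with a 3x5 hole pattern. The occupied bays are at (192,245) and (388,200). I'll take a second view for height, then measure.

```bash
python3 -m jog '[[0,0,0,40,40,0,85],[0,0,0,70,80,0,85],[0,0,0,70,80,0,85]]'
python3 wr.py t2
cat > m.py <<'E'
from h import *
class S(dict): pass
def holes(f,c,z):
    im=cv2.imread(f);P0=proj(c,[[.517+dx*np.cos(.1)-dy*np.sin(.1),-.254+dx*np.sin(.1)+dy*np.cos(.1),.003] for dx,dy in((-.06,-.029),(.06,-.029),(.06,.029),(-.06,.029))])
    m=np.zeros(im.shape[:2],np.uint8);cv2.fillConvexPoly(m,P0.astype(int),255)
    g=cv2.cvtColor(im,cv2.COLOR_BGR2GRAY);d=((g<90)&(m>0)).astype(np.uint8)
    n,_,st,ce=cv2.connectedComponentsWithStats(d)
    k=[i for i in range(1,n) if 8<st[i,4]<400];print(f,[int(st[i,4]) for i in k])
    return ce[k]
E
python3 - <<'E'
from m import *
s2=get_state();t1=dict(s2,eef_pos=np.array([.4615,-.2617,.2512]),tcp_rot=np.array([.705,.055,.705,-.056])/np.linalg.norm([.705,.055,.705,-.056]))
c1=cam("wrist",t1);c2=cam("wrist",s2)
H=[holes("pics/t1.png",c1,.003),holes("pics/t2.png",c2,.003)]
for c,h in zip((c1,c2),H): P=onplane(c,h,.003);print(len(h),P.mean(0).round(4),rect(P))
print("tri of hole centroid",tri([(c1,H[0].mean(0)),(c2,H[1].mean(0))]).round(4))
print("corner view",*rect(onplane(c1,[(246,162),(303,148),(327,258),(275,270)],.015)))
w=dict(s2,eef_pos=np.array([.4791,.2458,.2499]),tcp_rot=np.array([.707,.019,.707,-.020])/np.linalg.norm([.707,.019,.707,-.02]))
c=cam("wrist",w);im=cv2.imread("pics/w1.png")
hs=cv2.cvtColor(im,cv2.COLOR_BGR2HSV)
for u,v in((158,181),(278,178),(401,192)):
    m=np.zeros(im.shape[:2],np.uint8);cv2.circle(m,(u,v),26,255,-1)
    d=cv2.inRange(hs,(0,0,0),(180,80,255))&m
    # ring outer edge: non-blue in disc of 32 px, ellipse of hull
    blue=cv2.inRange(hs,(105,110,40),(125,255,255));q=cv2.bitwise_and(cv2.bitwise_not(blue),m)
    q=cv2.morphologyEx(q,cv2.MORPH_OPEN,cv2.getStructuringElement(cv2.MORPH_ELLIPSE,(17,17)))
    b=max(cv2.findContours(q,0,cv2.CHAIN_APPROX_NONE)[0],key=cv2.contourArea)[:,0]
    (x,y),ax,_=cv2.fitEllipse(b);print("ring",round(x,1),round(y,1),np.round(ax,1),onplane(c,[(x,y)],.0535).round(4))
crop=cv2.resize(im[90:260,110:440],None,fx=2.4,fy=2.4);cv2.imwrite("pics/w1c.png",crop)
go(.47,.126,.2,91.6)
E
```

```text
t: 3.92
eef_pos: [0.4735, -0.1797, 0.1796]
tcp_rot: [0.704, 0.054, 0.706, -0.054]
wrist_force: [-0.4, 0.2, 1.0]
opening: 0.0852
t 3.925 xyz [ 0.4735 -0.1797  0.1796] Fz [-0.42  0.17  1.02]
lid [ 72. 246.] [ 503.3 -363.4] [91.6 63.2] 4.7 [ 23 207] [122 302]
lid [318. 214.] [ 499.7 -143.9] [127.5  60.4] 5.5 [268 143] [364 291]
pics/t1.png [34, 34, 31, 31, 31, 31, 31, 32, 31, 28, 27, 28, 30, 30, 29]
pics/t2.png [53, 49, 51, 49, 46, 50, 47, 46, 49, 46, 43, 47, 42, 42, 44]
15 [ 0.512 -0.252  0.003] (array([ 512. , -252.1]), array([96.3, 32.1]), 5.9)
15 [ 0.5134 -0.2543  0.003 ] (array([ 513.4, -254.3]), array([97.2, 32.3]), 5.8)
tri of hole centroid [ 0.5089 -0.252   0.0124]
corner view [ 509.7 -251.7] [143.1  68.2] 4.7
ring 159.4 180.2 [47.2 50.9] [[0.4708 0.1246 0.0535]]
ring 277.3 177.2 [48.7 50.6] [[0.4744 0.2497 0.0535]]
ring 399.8 191.4 [47.2 50.9] [[0.4971 0.3796 0.0535]]
curyaw 81.2 q6 -1.91 rot [-10.4  -0.1   0.1] shift [-19.5 303.  -51.1] xyz [ 0.4741 -0.1812  0.1808]
```

```bash
python3 -m jog '[[0,0,0,-20,-40,0,85],[0,0,0,-20,-70,0,85],[0,0,0,-20,-70,0,85],[0,0,0,-20,-70,0,85]]'
cat > m2.py <<'E'
import sys
from m import *
s=get_state();f=f"pics/{sys.argv[1]}.png";cv2.imwrite(f,capture("wrist"));c=cam("wrist",s)
h=holes(f,c,.003);P=onplane(c,h,.003);print(s["eef_pos"].round(4),len(h),*rect(P),P.mean(0).round(4))
np.save(f"pics/{sys.argv[1]}.npy",np.r_[s["eef_pos"],s["tcp_rot"],h.mean(0)])
for b in blobs(cv2.imread(f),(105,110,40),(125,255,255),800): print("lid",*rect(onplane(c,b,.055)))
E
python3 m2.py t3
python3 -m jog '[[0,0,0,-80,0,-10,85],[0,0,0,-80,0,-10,85],[0,0,0,-80,0,-10,85],[0,0,0,-80,0,-10,85]]'
python3 m2.py t4
python3 - <<'E'
from h import *
o=[]
for n in("t3","t4"):
    a=np.load(f"pics/{n}.npy");o.append((cam("wrist",dict(eef_pos=a[:3],tcp_rot=a[3:7])),a[7:]))
print(tri(o).round(4)); go(.471,.125,.2,91.6)
E
```

```text
t: 4.47
eef_pos: [0.4635, -0.2503, 0.2013]
tcp_rot: [0.705, 0.054, 0.705, -0.055]
wrist_force: [0.4, 1.1, 0.1]
opening: 0.0849
pics/t3.png [40, 40, 40, 41, 42, 40, 41, 37, 38, 38, 38, 35, 36, 37, 35]
[ 0.4635 -0.2503  0.2013] 15 [ 512. -252.] [96.5 32.2] 5.9 [ 0.5119 -0.252   0.003 ]
lid [ 520.6 -362.1] [126.9  60.9] 4.9
lid [ 499.2 -144.9] [126.8  59.9] 5.9
t: 5.03
eef_pos: [0.4536, -0.2478, 0.2802]
tcp_rot: [0.704, 0.054, 0.706, -0.054]
wrist_force: [-0.2, -0.5, 0.6]
opening: 0.0849
pics/t4.png [29, 28, 26, 29, 29, 27, 28, 27, 27, 26, 26, 26, 26, 24, 25]
[ 0.4536 -0.2478  0.2802] 15 [ 511.9 -252.1] [96.6 32.2] 5.9 [ 0.5119 -0.2521  0.003 ]
lid [ 527.7 -576.1] [111.4  38.5] 3.3
lid [ 519.1 -346.3] [126.5  27.8] 4.6
lid [ 500.8 -161. ] [126.3  27.3] 5.8
lid [ 497.4 -127.5] [126.   24.4] 5.7
[ 0.5119 -0.2522  0.0008]
curyaw 81.2 q6 -2.04 rot [-10.4  -0.2  -0. ] shift [ 80.  371.2 -39.3] xyz [ 0.4535 -0.2479  0.2799]
```

View pics/w1c.png

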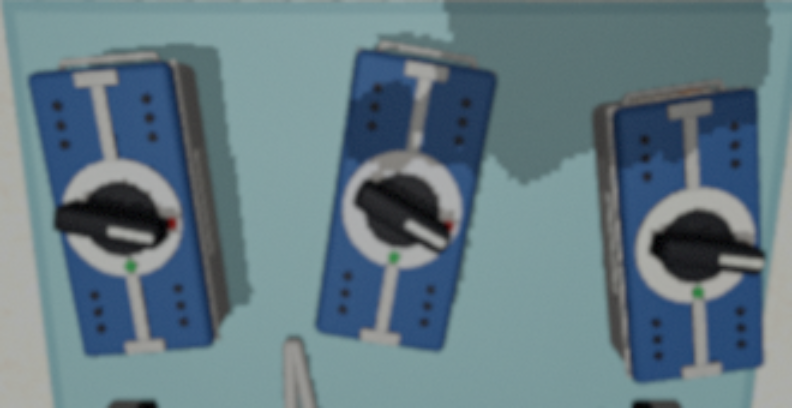

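```bash
python3 -m jog '[[-2,0,0,40,60,-6,85],[-5,0,0,80,120,-13,85],[-8,0,0,80,190,-20,85],[-10.4,0,0,80,280,-30,85],[-10.4,0,0,80,371,-39,85],[-10.4,0,0,80,371,-39,85],[-10.4,0,0,80,371,-39,85],[-10.4,0,0,120,371,-39,85],[-10.4,0,0,120,371,-39,85]]'
python3 -c "
from h import *
go(.471,.125,.018,91.6)"
```

```text
t: 6.2
eef_pos: [0.4696, 0.125, 0.1576]
tcp_rot: [0.704, -0.011, 0.71, 0.01]
wrist_force: [0.8, 0.1, 1.2]
opening: 0.0855
curyaw 91.7 q6 -1.48 rot [ 0.1 -0.5  0. ] shift [139.5   0.    2.7] xyz [0.4696 0.125  0.1576]
```

```bash
python3 -m jog '[[0,-0.5,0,60,0,1.5,85],[0,-0.5,0,110,0,2.7,85],[0,-0.5,0,130,0,2.7,85],[0,-0.5,0,139.5,0,2.7,85],[0,-0.5,0,139.5,0,2.7,85],[0,-0.5,0,139.5,0,2.7,85]]'; python3 -c "
from h import *
go(.471,.125,.018,91.6);print(get_state()['wrist_force'])"
```

```text
t: 6.95
eef_pos: [0.4716, 0.125, 0.0191]
tcp_rot: [0.707, -0.01, 0.707, 0.01]
wrist_force: [-0.2, -0.1, -0.3]
opening: 0.0849
curyaw 91.7 q6 -1.48 rot [0.1 0.1 0. ] shift [ 1.1  0.  -0.6] xyz [0.4716 0.125  0.0191]
[-0.16326287 -0.08873275 -0.2744966 ]
```

```bash
python3 -m jog '[[0,0,0,0,0,0,60],[0,0,0,0,0,0,50],[0,0,0,0,0,0,50],[0,0,0,0,0,0,50],[0,0,0,0,0,0,50]]'; python3 -c "
from h import *
go(.471,.125,.018);print(get_state()['wrist_force'])"
```

```text
t: 7.58
eef_pos: [0.472, 0.125, 0.0202]
tcp_rot: [0.708, -0.01, 0.706, 0.01]
wrist_force: [-1.2, -0.6, 11.5]
opening: 0.0612
curyaw 91.7 q6 -1.48 rot [-0.   0.2 -0. ] shift [ 2.2 -0.  -1.1] xyz [0.472  0.125  0.0202]
[-1.24865574 -0.61817262 11.47549053]
```

```bash
python3 -m jog '[[0,0,0,-6,0,0,50],[0,0,0,-15,0,0,50],[0,0,0,-25,0,0,50],[0,0,0,-25,0,0,50],[0,0,0,-25,0,0,50],[0,0,0,-25,0,0,50]]'; python3 -c "
from h import *
s=get_state();go(.471,.125,.018);print(s['wrist_force'],s['wrist_torque'])
cv2.imwrite('pics/l1.png',capture('side')[80:220,180:300]);print(get_state()['wrist_force'])"
```

```text
t: 8.32
eef_pos: [0.4718, 0.125, 0.045]
tcp_rot: [0.708, -0.01, 0.706, 0.01]
wrist_force: [-0.2, 0.2, -2.9]
opening: 0.061
curyaw 91.7 q6 -1.48 rot [-0.   0.1 -0. ] shift [27.   0.  -0.9] xyz [0.4718 0.125  0.045 ]
[-0.23738202  0.15429057 -2.93357713] [-0.03446067  0.02231437 -0.01284189]
[-0.19144941  0.75110318 -2.42838635]
```

Weight about 0.27 kg, so container 1 is empty. I'm setting it back down.

```bash
python3 -m jog '[[0,0,0,12,0,0,50],[0,0,0,20,0,0,50],[0,0,0,23,0,0,50],[0,0,0,24.5,0,0,50],[0,0,0,25,0,0,50],[0,0,0,25,0,0,50]]'; python3 -m jog '[[0,0,0,0,0,0,66],[0,0,0,0,0,0,85],[0,0,0,0,0,0,85],[0,0,0,0,0,0,85],[0,0,0,-60,0,0,85],[0,0,0,-110,0,0,85],[0,0,0,-130,0,0,85],[0,0,0,-130,0,0,85]]'; python3 -c "
from h import *
go(.4744,.2497,.12,77.1);go(.4744,.2497,.018,77.1)"
```

```text
t: 9.12
eef_pos: [0.4718, 0.125, 0.0203]
tcp_rot: [0.708, -0.01, 0.706, 0.01]
wrist_force: [-3.3, -0.8, 3.3]
opening: 0.0616
t: 10.12
eef_pos: [0.4719, 0.125, 0.1515]
tcp_rot: [0.709, -0.01, 0.705, 0.011]
wrist_force: [0.1, 0.9, -0.9]
opening: 0.0853
curyaw 91.7 q6 -1.48 rot [14.6  0.3 -0.1] shift [ 31.6 124.5   5.9] xyz [0.4719 0.125  0.1515]
curyaw 91.7 q6 -1.48 rot [14.6  0.3 -0.1] shift [133.6 124.5   5.4] xyz [0.4719 0.125  0.1515]
```

```bash
python3 -m jog '[[5,0,0,0,60,3,85],[10,0,0,0,110,5,85],[14.6,0.2,0,0,124.5,6,85],[14.6,0.3,0,30,124.5,6,85],[14.6,0.3,0,80,124.5,5.7,85],[14.6,0.3,0,115,124.5,5.4,85],[14.6,0.3,0,130,124.5,5.4,85],[14.6,0.3,0,133,124.5,5.4,85],[14.6,0.3,0,133,124.5,5.4,85]]';  python3 -c "
from h import *
s=get_state();go(.4744,.2497,.018,77.1);print(s['wrist_force'])"
```

```text
t: 11.25
eef_pos: [0.4747, 0.2498, 0.0192]
tcp_rot: [0.703, 0.08, 0.702, -0.079]
wrist_force: [-0.3, 0.7, 0.5]
opening: 0.0849
curyaw 77.1 q6 -0.99 rot [-0.   0.1 -0.1] shift [ 1.2 -0.2 -0.3] xyz [0.4747 0.2498 0.0192]
[-0.34447063  0.66518332  0.47053707]
```

```bash
python3 -m jog '[[0,0,0,0,0,0,60],[0,0,0,0,0,0,50],[0,0,0,0,0,0,50],[0,0,0,0,0,0,50],[0,0,0,0,0,0,50],[0,0,0,-6,0,0,50],[0,0,0,-15,0,0,50],[0,0,0,-25,0,0,50],[0,0,0,-25,0,0,50],[0,0,0,-25,0,0,50],[0,0,0,-25,0,0,50]]'; python3 -c "
from h import *
s=get_state();go(.4744,.2497,.018,77.1);print(s['wrist_force'],s['wrist_torque'])"
```

```text
t: 12.62
eef_pos: [0.4746, 0.2498, 0.0439]
tcp_rot: [0.703, 0.08, 0.702, -0.079]
wrist_force: [-0.5, 0.2, -3.0]
opening: 0.0611
curyaw 77.1 q6 -0.99 rot [-0.   0.  -0.1] shift [25.9 -0.1 -0.2] xyz [0.4746 0.2498 0.0439]
[-0.54662391  0.16458716 -2.97071748] [ 0.02460591 -0.01696333  0.0036845 ]
```

Also about 0.3 kg, so container 2 is empty. I'll put it down and go to the third.

```bash
python3 -m jog '[[0,0,0,12,0,0,50],[0,0,0,20,0,0,50],[0,0,0,23,0,0,50],[0,0,0,24.3,0,0,50],[0,0,0,24.7,0,0,50],[0,0,0,24.7,0,0,50]]'; python3 -m jog '[[0,0,0,0,0,0,66],[0,0,0,0,0,0,85],[0,0,0,0,0,0,85],[0,0,0,0,0,0,85],[0,0,0,-60,0,0,85],[0,0,0,-110,0,0,85],[0,0,0,-130,0,0,85],[0,0,0,-130,0,0,85]]'; python3 -c "
from h import *
go(.497,.3796,.018,95.3)"
```

```text
t: 13.38
eef_pos: [0.474, 0.2496, 0.0205]
tcp_rot: [0.703, 0.08, 0.703, -0.079]
wrist_force: [-8.0, -4.0, 22.8]
opening: 0.0611
t: 14.38
eef_pos: [0.4744, 0.2497, 0.1517]
tcp_rot: [0.704, 0.08, 0.702, -0.079]
wrist_force: [0.3, 0.5, -0.2]
opening: 0.085
curyaw 77.1 q6 -0.99 rot [-18.2   0.2  -0.1] shift [134.1 131.4  -7.4] xyz [0.4744 0.2497 0.1517]
```

```bash
python3 -m jog '[[-6,0,0,0,60,-3,85],[-12,0,0,0,110,-6,85],[-18.2,0.2,0,0,131.4,-7.4,85],[-18.2,0.2,0,30,131.4,-7.4,85],[-18.2,0.2,0,80,131.4,-7.4,85],[-18.2,0.2,0,115,131.4,-7.4,85],[-18.2,0.2,0,130,131.4,-7.4,85],[-18.2,0.2,0,133.5,131.4,-7.4,85],[-18.2,0.2,0,133.5,131.4,-7.4,85]]';  python3 -c "
from h import *
s=get_state();go(.497,.3796,.018,95.3);print(s['wrist_force'])"
```

```text
t: 15.5
eef_pos: [0.4974, 0.3799, 0.0193]
tcp_rot: [0.707, -0.032, 0.706, 0.034]
wrist_force: [-0.1, -0.7, 1.1]
opening: 0.0847
curyaw 95.3 q6 -1.12 rot [-0.   0.  -0.2] shift [ 1.3 -0.2 -0.4] xyz [0.4974 0.3799 0.0193]
[-0.131748   -0.66675479  1.06877129]
```

```bash
python3 -m jog '[[0,0,0,0,0,0,60],[0,0,0,0,0,0,50],[0,0,0,0,0,0,50],[0,0,0,0,0,0,50],[0,0,0,0,0,0,50],[0,0,0,-6,0,0,50],[0,0,0,-15,0,0,50],[0,0,0,-25,0,0,50],[0,0,0,-25,0,0,50],[0,0,0,-25,0,0,50],[0,0,0,-25,0,0,50]]'; python3 -c "
from h import *
s=get_state();go(.497,.3796,.018,95.3);print(s['wrist_force'],s['wrist_torque'],'t',s['t'])"; python3 wr.py l3
```

```text
t: 16.88
eef_pos: [0.4972, 0.3797, 0.0439]
tcp_rot: [0.706, -0.032, 0.706, 0.033]
wrist_force: [-0.6, 0.4, -5.7]
opening: 0.061
curyaw 95.3 q6 -1.12 rot [-0.   0.  -0.1] shift [25.9 -0.1 -0.2] xyz [0.4972 0.3797 0.0439]
[-0.61196432  0.40472531 -5.6884529 ] [ 0.01724078 -0.00524743  0.01265737] t 16.875
t 16.875 xyz [0.4972 0.3797 0.0439] Fz [-0.61  0.4  -5.69]
lid [273. 228.] [489.4 379.7] [112.9  73.1] 5.1 [186 127] [362 363]
lid [ 29. 185.] [477.  275.7] [128.1  26.4] -8.4 [ 0 39] [ 74 335]
```

Run:
```python
from h import *
s=get_state();c=cam("wrist",s);im=cv2.imread("pics/l3.png");hs=cv2.cvtColor(im,cv2.COLOR_BGR2HSV)
b=max(blobs(im,(105,110,40),(125,255,255),800),key=len)
for z in(.076,.078,.080): print(z,*rect(onplane(c,b,z)))
P=cv2.resize(np.hstack([im[100:380,150:400]]),None,fx=2,fy=2);cv2.imwrite("pics/l3c.png",P)
go(.512,-.252,.12,95.8)
```

```text
0.076 [479.1 378.7] [93.9 60.7] 5.1
0.078 [478.2 378.6] [92.2 59.6] 5.1
0.08 [477.3 378.5] [90.5 58.5] 5.1
curyaw 95.3 q6 -1.12 rot [-0.5  0.  -0.1] shift [ -77.6 -630.2  -43.5] xyz [0.4972 0.3797 0.0439]
```

View pics/l3c.png

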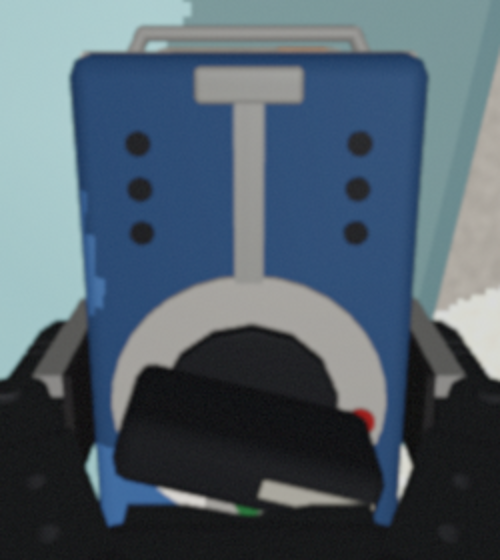

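The held lid looks level, with its rear edge at crop row 52. The measured 5.7 N (about 0.58 kg) says this is the packed one. Its centre sits about 1.5 mm behind the TCP. Carrying it high to the tray.

```bash
python3 -m jog '[[0,0,0,-30,0,0,50],[0,0,0,-70,0,0,50],[0,0,0,-106,-10,0,50],[0,0,0,-106,-35,-3,50],[0,0,0,-106,-75,-6,50],[0,0,0,-106,-120,-9,50],[0,0,0,-106,-170,-12,50],[0,0,0,-106,-220,-16,50],[0,0,0,-106,-270,-20,50],[0,0,0,-106,-320,-23,50],[0,0,0,-106,-370,-26,50],[0,0,0,-106,-420,-30,50],[0,0,0,-106,-470,-34,50],[0,0,0,-106,-520,-38,50],[0,0,0,-106,-565,-40,50],[-0.5,0,0,-106,-600,-43,50],[-0.5,0,0,-106,-620,-43.5,50],[-0.5,0,0,-106,-630,-43,50],[-0.5,0,0,-106,-630,-42.5,50],[-0.5,0,0,-106,-630,-42.5,50]]'; python3 -c "
from h import *
go(.5132,-.252,.06,95.8);print(get_state()['wrist_force'])"
```

```text
t: 19.42
eef_pos: [0.513, -0.2508, 0.1484]
tcp_rot: [0.706, -0.035, 0.706, 0.037]
wrist_force: [0.3, 0.2, -5.4]
opening: 0.061
curyaw 95.8 q6 -2.25 rot [ 0.  -0.  -0.2] shift [88.3 -1.5  0.1] xyz [ 0.513  -0.2508  0.1484]
[ 0.34117823  0.16806885 -5.43375217]
```

```bash
python3 -m jog '[[0,0,0,30,-1,0,50],[0,0,-0.2,65,-1.5,0,50],[0,0,-0.2,88,-1.5,0,50],[0,0,-0.2,98,-1.5,0,50],[0,0,-0.2,98,-1.5,0,50],[0,0,-0.2,98,-1.5,0,50]]'
python3 - <<'E'
from h import *
go(.5132,-.252,.022,95.8)
a=capture("side");b=capture("wrist")
cv2.imwrite("pics/p1.png",np.hstack([cv2.resize(a[230:420,180:340],(400,475)),cv2.resize(b[60:380,130:400],(400,475))]))
E
```

```text
t: 20.18
eef_pos: [0.5136, -0.252, 0.0513]
tcp_rot: [0.707, -0.037, 0.706, 0.036]
wrist_force: [-0.4, -0.7, -6.3]
opening: 0.0609
curyaw 95.9 q6 -2.24 rot [0.1 0.1 0.1] shift [29.3  0.1 -0.4] xyz [ 0.5136 -0.252   0.0513]
```

View pics/p1.png

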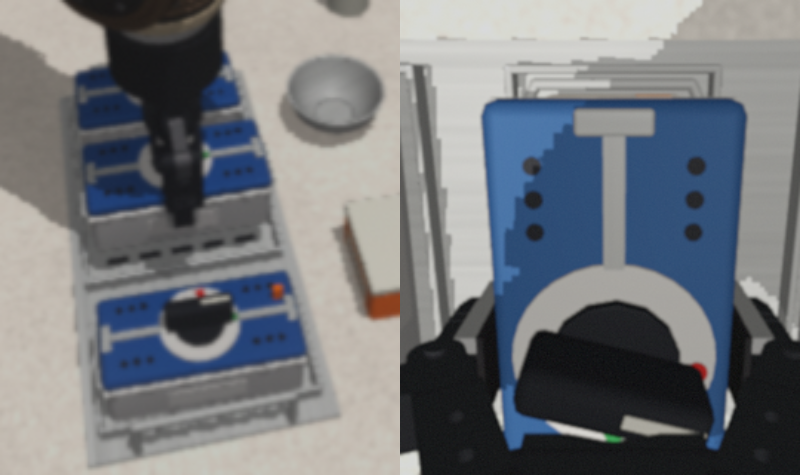

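The box hangs level and centred over the bay: rear bay corners at columns 510 and 718, box edges at 485 and 745 in the right-hand crop. Lowering gently.

```bash
python3 -m jog '[[0,0,0,8,0,-0.4,50],[0,0,0,16,0,-0.4,50],[0,0,0,21,0,-0.4,50],[0,0,0,24,0,-0.4,50],[0,0,0,26,0,-0.4,50],[0,0,0,27,0,-0.4,50],[0,0,0,27,0,-0.4,50],[0,0,0,27,0,-0.4,50]]'; python3 -c "
from h import *
go(.5132,-.252,.022,95.8);print(get_state()['wrist_force'])"
```

```text
t: 21.28
eef_pos: [0.5132, -0.2522, 0.0244]
tcp_rot: [0.707, -0.037, 0.706, 0.035]
wrist_force: [0.1, -0.3, -6.0]
opening: 0.061
curyaw 95.8 q6 -2.24 rot [0.  0.1 0.1] shift [2.4 0.2 0. ] xyz [ 0.5132 -0.2522  0.0244]
[ 0.07615309 -0.30430449 -6.04026394]
```

```bash
python3 -m jog '[[0,0,0,0.7,0,0,50],[0,0,0,1.4,0,0,50],[0,0,0,2,0,0,50],[0,0,0,2.4,0,0,50],[0,0,0,2.4,0,0,50]]'; python3 -c "
from h import *
go(.5132,-.252,.022,95.8);print(get_state()['wrist_force'])"
```

```text
t: 21.9
eef_pos: [0.5132, -0.2523, 0.0224]
tcp_rot: [0.707, -0.037, 0.706, 0.035]
wrist_force: [-2.5, 1.1, 3.6]
opening: 0.0608
curyaw 95.8 q6 -2.24 rot [0.  0.1 0.1] shift [0.4 0.3 0. ] xyz [ 0.5132 -0.2523  0.0224]
[-2.51481295  1.10001005  3.56635054]
```

On the floor at the expected height. Releasing and looking from above.

```bash
python3 -m jog '[[0,0,0,0.3,0,0,64],[0,0,0,0,0,0,75],[0,0,0,0,0,0,85],[0,0,0,0,0,0,85],[0,0,0,-40,0,0,85],[0,0,0,-100,0,0,85],[0,0,0,-150,0,-30,85],[0,0,0,-150,0,-30,85],[0,0,0,-150,0,-30,85]]'
python3 - <<'E'
from h import *
s=get_state();im=capture("wrist");c=cam("wrist",s);cv2.imwrite("pics/k.png",im)
B=[b for b in blobs(im,(105,110,40),(125,255,255),300)]
for b in B: print("lid",b.mean(0).round(),*rect(onplane(c,b,.055)))
m=np.vstack([b for b in B if 200<b[:,0].mean()<340])
print(m.min(0),m.max(0),"all",*rect(onplane(c,m,.055)))
p=proj(c,[.512,-.252,.055])[0];print("proj",p)
x,y=p.astype(int);x0,y0=max(0,x-70),max(0,y-70);print(x0,y0)
cv2.imwrite("pics/kc.png",cv2.resize(im[y0:y0+140,x0:x0+140],(560,560)))
print(s["t"],s["eef_pos"])
np.save("pics/k.npy",np.r_[s["eef_pos"],s["tcp_rot"]])
E
```

```text
t: 23.02
eef_pos: [0.4831, -0.255, 0.1721]
tcp_rot: [0.707, -0.037, 0.706, 0.035]
wrist_force: [-0.0, -0.0, -0.1]
opening: 0.0848
lid [120. 264.] [ 554.  -377.2] [56.2 25.2] 3.0
lid [274. 224.] [ 511.3 -251.8] [125.6  60.2] 5.8
lid [402. 217.] [ 499.1 -145.3] [125.8  60.7] 5.7
lid [148. 205.] [ 520.5 -362.3] [126.5  60.9] 4.7
[237 159] [311 298] all [ 511.3 -251.8] [125.6  60.2] 5.8
proj [273.51330938 233.42734963]
203 163
23.025 [ 0.4830872  -0.2549908   0.17208809]
```

View pics/kc.png

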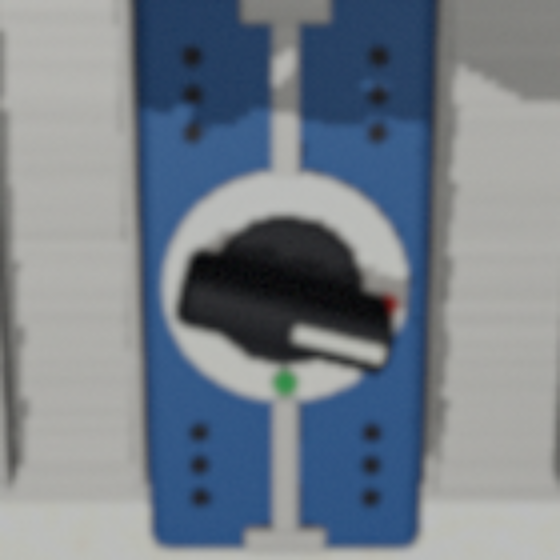

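The container is seated: lid centre (511,-252) mm, yaw 5.8°, matching the bay. The bar's white line runs from crop (292,332) to (385,358), i.e. still open.

Run:
```python
from h import *
a=np.load("pics/k.npy");c=cam("wrist",dict(eef_pos=a[:3],tcp_rot=a[3:]))
f=lambda u,v,z:onplane(c,[(203+u/4,163+v/4)],z)[0]
p,q=f(292,332,.078),f(385,358,.078);d=q-p;print("line",p.round(4),q.round(4),"ang",np.degrees(np.arctan2(d[1],d[0])))
# bar front top edge ends left/right
p,q=f(182,318,.078),f(382,370,.078);d=q-p;print("bar edge",p.round(4),q.round(4),np.linalg.norm(d),"ang",np.degrees(np.arctan2(d[1],d[0])))
print("ring c",f(285,287,.055))
im=cv2.imread("pics/k.png")[163:303,203:343]
g=cv2.resize(im,(560,560));m=(g.max(2)<75).astype(np.uint8)
m=cv2.morphologyEx(m,cv2.MORPH_OPEN,np.ones((9,9)))
b=max(cv2.findContours(m,0,2)[0],key=cv2.contourArea);print(cv2.minAreaRect(b))
go(.5113,-.2518,.062,0)
```

```text
line [ 0.5136 -0.2498  0.078 ] [ 0.5172 -0.2309  0.078 ] ang 79.11805453204698
bar edge [ 0.5129 -0.2716  0.078 ] [ 0.5199 -0.2312  0.078 ] 0.0409563354008997 ang 80.16806689435896
ring c [ 0.51313374 -0.25125248  0.055     ]
((279.970458984375, 290.7199401855469), (142.2987518310547, 205.49588012695312), 79.2156982421875)
curyaw 95.8 q6 -2.28 rot [-84.2  -0.    0.1] shift [109.4   0.3  28.3] xyz [ 0.4831 -0.2548  0.1714]
```

```bash
python3 -m jog '[[10,0,0,10,0,10,60],[20,0,0,20,0,20,45],[30,0,0,35,0,29,45],[40,0,0,50,0,29,45],[50,0,0,61,0,29,45],[60,0,0,61,0,29,45],[70,0,0,61,0,29,45],[80,0,0,61,0,29,45],[90,0,0,61,0,29,45],[100,0,0,61,0,29,45],[105.8,0,0,61,0,29,45],[105.8,0,0,61,0,29,45],[105.8,0,0,61,0,29,45]]'; python3 -c "
from h import *
go(.5122,-.2516,.065,-10);print(get_state()['wrist_force'])"
```

```text
t: 24.7
eef_pos: [0.5119, -0.2517, 0.1095]
tcp_rot: [-0.455, -0.541, -0.455, 0.541]
wrist_force: [0.3, 0.1, 0.0]
opening: 0.0449
curyaw -9.8 q6 -0.40 rot [0.2 0.  0. ] shift [44.5  0.3 -0.2] xyz [ 0.5119 -0.2517  0.1095]
[0.30464029 0.06662607 0.00168278]
```

```bash
python3 -m jog '[[0.2,0,0,15,0.3,0,45],[0.2,0,0,30,0.3,0,45],[0.2,0,0,39,0.3,0,45],[0.2,0,0,44,0.3,0,45],[0.2,0,0,44.5,0.3,0,45],[0.2,0,0,44.5,0.3,0,45]]'; python3 -c "
from h import *
go(.5122,-.2516,.065,-10)
cv2.imwrite('pics/g.png',cv2.resize(capture('wrist')[120:400,120:420],(600,560)))"
```

```text
t: 25.45
eef_pos: [0.5123, -0.2519, 0.0653]
tcp_rot: [-0.455, -0.542, -0.454, 0.542]
wrist_force: [-0.2, 0.4, 0.5]
opening: 0.0451
curyaw -10.0 q6 -0.40 rot [-0.  0.  0.] shift [ 0.3 -0.1 -0.3] xyz [ 0.5123 -0.2519  0.0653]
```

View pics/g.png

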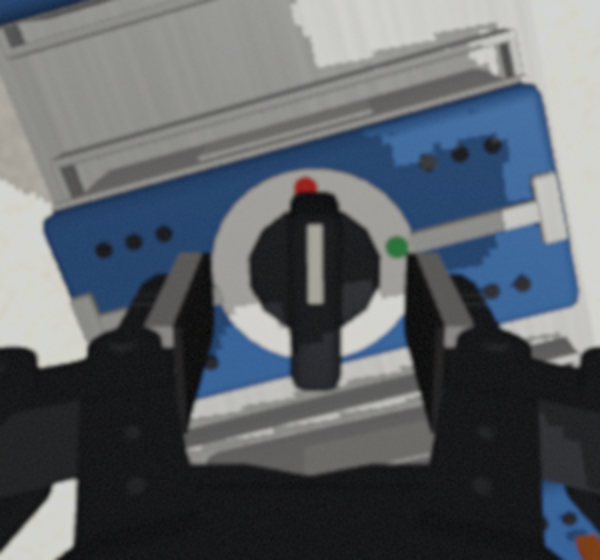

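The bar (column 315) lies parallel to and midway between the pads (211 and 408). Gripping.

```bash
python3 -m jog '[[0,0,0,0,0,0,20],[0,0,0,0,0,0,8],[0,0,0,0,0,0,8],[0,0,0,0,0,0,8],[0,0,0,0,0,0,8]]'; python3 -c "
from h import *
s=get_state();go(.5122,-.2516,.065,-10);print(s['wrist_force'],s['wrist_torque'],s['opening'])"
```

```text
t: 26.12
eef_pos: [0.5126, -0.2521, 0.066]
tcp_rot: [-0.455, -0.542, -0.454, 0.542]
wrist_force: [-1.0, 0.9, 6.0]
opening: 0.0101
curyaw -10.0 q6 -0.40 rot [-0.   0.1 -0.1] shift [ 1.  -0.5 -0.4] xyz [ 0.5126 -0.2521  0.066 ]
[-1.03977128  0.91485495  5.9658461 ] [0.02996602 0.08756292 0.00334834] 0.010068201274153912
```

```bash
python3 -m jog '[[6,0,0,0,0,0,8],[12,0,0,0,0,0,8],[18,0,0,0,0,0,8],[24,0,0,0,0,0,8],[30,0,0,0,0,0,8],[36,0,0,0,0,0,8],[42,0,0,0,0,0,8],[48,0,0,0,0,0,8],[54,0,0,0,0,0,8],[60,0,0,0,0,0,8],[65,0,0,0,0,0,8],[66,0,0,0,0,0,8],[66,0,0,0,0,0,8]]'; python3 -c "
from h import *
s=get_state();go(.5122,-.2516,.065,-76);print(s['wrist_force'],s['wrist_torque'],s['opening'])"
```

```text
t: 27.75
eef_pos: [0.5126, -0.2521, 0.066]
tcp_rot: [0.087, 0.702, 0.086, -0.702]
wrist_force: [-1.0, -0.0, 1.6]
opening: 0.0101
curyaw -75.9 q6 0.75 rot [ 0.1 -0.  -0.1] shift [ 1.  -0.6  0.2] xyz [ 0.5126 -0.2521  0.066 ]
[-1.00363528 -0.01700535  1.64869292] [-0.06761449  0.21628247 -0.04189622] 0.010060701061514075
```

```bash
python3 -m jog '[[0,0,0,0,0,0,22],[0,0,0,0,0,0,32],[0,0,0,0,0,0,32],[0,0,0,-30,0,0,32],[0,0,0,-80,0,0,32],[0,0,0,-120,0,-30,32],[0,0,0,-120,0,-30,32],[0,0,0,-120,0,-30,32]]'
python3 - <<'E'
from h import *
s=get_state();im=capture("wrist");c=cam("wrist",s)
print(s["t"],s["eef_pos"],s["wrist_force"])
for b in blobs(im,(105,110,40),(125,255,255),300): print(b.mean(0).round(),*rect(onplane(c,b,.055)))
b=capture("scene")
cv2.imwrite("pics/f.png",np.hstack([cv2.resize(im[60:330,120:420],(400,360)),cv2.resize(b[180:300,290:440],(400,360))]))
E
```

```text
t: 28.75
eef_pos: [0.541, -0.2444, 0.1853]
tcp_rot: [-0.087, -0.702, -0.087, 0.702]
wrist_force: [-0.2, 0.6, -0.8]
opening: 0.032
28.75 [ 0.54097752 -0.24435877  0.18530992] [-0.16705957  0.55371967 -0.7821674 ]
[409. 277.] [ 497.6 -381.7] [41.1 25. ] 7.0
[398. 220.] [ 526.2 -361.3] [121.8  61.1] 4.4
[277. 217.] [ 513.1 -251.1] [126.6  60.2] 2.1
[152. 199.] [ 502.2 -144.7] [127.2  59.9] 5.8
```

View pics/f.png

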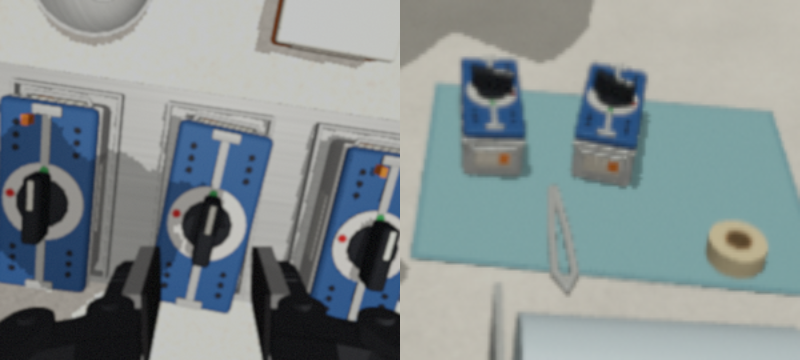

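Both empties stand on the mat with locks open, and the tape and forceps look untouched. The packed box's bar points to the green mark. The box turned about 3.7° within the bay's clearance, so I'll measure its lock angle against the done ones and check seating.

```bash
cat > lk.py <<'E'
from h import *
s=get_state();im=capture("wrist");c=cam("wrist",s);hs=cv2.cvtColor(im,cv2.COLOR_BGR2HSV)
cv2.imwrite("pics/lk.png",im)
for cx,cy,yaw in((.5131,-.2511,2.1),(.5,-.1447,5.8),(.526,-.3613,5.3)):
    # white line: bright pixels surrounded by black, rectify top plane of bar
    a=np.radians(yaw);X=np.array([np.cos(a),np.sin(a)]);Y=np.array([-np.sin(a),np.cos(a)])
    for z,nm,h in((.078,"bar",.026),(.055,"lid",.07)):
        N=int(h*2e3*4);g=np.linspace(-h,h,N);u,v=np.meshgrid(g,g)
        P=np.c_[cx+u.ravel()*X[0]+v.ravel()*Y[0],cy+u.ravel()*X[1]+v.ravel()*Y[1],np.full(u.size,z)]
        q=proj(c,P).astype(np.float32);w=cv2.remap(im,q[:,0].reshape(N,N),q[:,1].reshape(N,N),cv2.INTER_CUBIC)
        if nm=="bar":
            cv2.imwrite("pics/r%d.png"%(-cy*1000),w)
            dk=(w.max(2)<80).astype(np.uint8);dk=cv2.morphologyEx(dk,cv2.MORPH_CLOSE,np.ones((25,25)))
            m=((w.min(2)>110)&(dk>0)).astype(np.uint8)
            n,_,st,_=cv2.connectedComponentsWithStats(m);
            if n<2: print("none");continue
            i=1+np.argmax(st[1:,4]);pts=np.argwhere(_ is not None and cv2.connectedComponents(m)[1]==i)[:,::-1].astype(np.float32)
            vx,vy,_,_=cv2.fitLine(pts,cv2.DIST_L2,0,.01,.01).ravel();print(cy,"line rel lid x deg",round(np.degrees(np.arctan(vy/vx)),1),len(pts))
E
python3 lk.py
python3 - <<'E'
import cv2,numpy as np
cv2.imwrite("pics/r.png",np.hstack([cv2.resize(cv2.imread(f"pics/r{k}.png"),(260,260)) for k in(144,251,361)]))
E
```

```text
-0.2511 line rel lid x deg -0.3 802
-0.1447 line rel lid x deg 0.3 790
-0.3613 line rel lid x deg -0.3 1243
```

View pics/r.png

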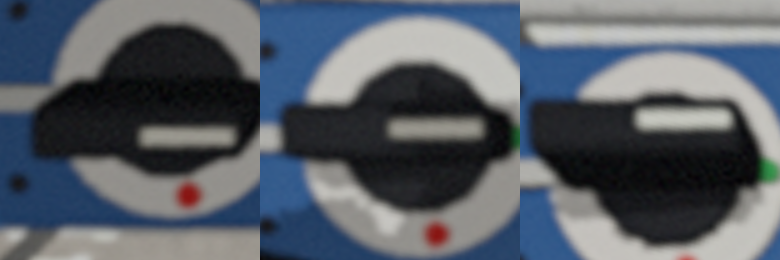

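The lock line is parallel to the lid axis (-0.3°), the same as both finished containers (+0.3°, -0.3°), so the detent was passed. I'll back off for a seating check from the side and scene cameras.

```bash
python3 -m jog '[[0,0,0,-50,0,0,32],[0,0,0,-80,-80,0,32],[0,0,0,-80,-160,0,32],[0,0,0,-80,-240,0,32],[0,0,0,-80,-240,0,32],[0,0,0,-80,-240,0,32],[0,0,0,-80,-240,0,32]]'
python3 - <<'E'
from h import *
print(get_state()["eef_pos"])
R={}
for n in("scene","side"):
    im=capture(n);c=cam(n);cv2.imwrite(f"pics/end_{n}.png",im)
    for b in blobs(im,(105,120,40),(125,255,255),150):
        r=rect(onplane(c,b,.055))
        if .3<r[0][0]/1e3<.85 and abs(r[0][1])<450: print(n,*r)
    for k in("0",): 
        d=cv2.absdiff(im,cv2.imread(f"pics/{n}{k}.png")).max(2)
        for nm,P in(("tape",(0.59,.35,.02)),("bottle",(.685,-.003,.08)),("bowl",(.64,-.12,.02)),("seals",(.66,-.26,.03))):
            u,v=proj(c,P)[0].astype(int);print(n,nm,(u,v),int(np.percentile(d[v-8:v+8,u-8:u+8],90)))
    # red/green marks of middle tray lock
E
```

```text
t: 29.78
eef_pos: [0.4827, -0.0121, 0.2645]
tcp_rot: [-0.087, -0.701, -0.087, 0.702]
wrist_force: [0.4, -0.0, 0.7]
opening: 0.0321
[ 0.48268943 -0.01205197  0.26452236]
scene [488.8 246.8] [128.6  57.8] -12.6
scene [ 536.1 -360. ] [124.   60.4] 4.6
scene [ 513.8 -141.4] [128.3  58.2] 5.1
scene [ 523.4 -248.3] [130.3  58.6] 2.2
scene [486.3 125.9] [129.8  57.7] 0.2
scene tape (np.int64(412), np.int64(249)) 58
scene bottle (np.int64(270), np.int64(245)) 4
scene bowl (np.int64(225), np.int64(251)) 4
scene seals (np.int64(167), np.int64(250)) 4
side [ 522.2 -366.7] [126.   60.7] 4.8
side [ 511.6 -255.4] [126.  63.] 2.1
side [ 500.7 -149. ] [124.9  62.2] 5.6
side [471.2 117.4] [124.2  66.4] 1.8
side [473.  240.2] [125.3  65.6] -13.7
side tape (np.int64(267), np.int64(156)) 9
side bottle (np.int64(319), np.int64(206)) 6
side bowl (np.int64(307), np.int64(262)) 7
side seals (np.int64(329), np.int64(309)) 8
```

```bash
python3 -c "
from bench import *
print(finish_job())"
```

```text
the job is handed in; nothing more can be done
None
```

The packed container is in the middle bay with its lid lock turned home. I handed the job in at about 30 s of the 72 s allowed.

- **Weighing:** I lifted all three. Two felt like about 0.27–0.30 kg and one about 0.58 kg, so the third was the packed one. The two empties went back on the mat, and the last scene picture showed both standing there with their locks open.
- **Placing:** I carried the packed container level to the bay and lowered it until the force showed contact at the expected floor height. I let go there. It sat within about 1 mm of the bay centre, aligned with the bay.
- **Locking:** I gripped the bar and turned it clockwise. The bar's line is now parallel to the lid (-0.3°), matching the two finished containers (+0.3° and -0.3°), so it is past the detent.
- **One flaw:** turning the lock swung the container about 3.7° inside the bay's clearance (yaw 5.8° to about 2.1°). It still reads as seated and at the right height in both fixed cameras, so I left it.
- **Other objects:** the bottle, bowl and seals showed no change between first and last pictures. My tape spot-check did show a change in the scene camera (difference 58, but only 9 in the side camera). I put that down to the check point missing the roll or to the arm's shadow. The roll's pixel position, read by eye, was the same as at the start. I checked the forceps only by eye.

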